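Third hand: press a frame rail against its stile for the screw

TASK

Take the longer of the two loose pine rails, lay it flat in the channel of the assembly jig, and then push it end-on against the stile in the jig's sprung carriage until the carriage's pointer stands between the two upright pins. Keep it pressed there steadily, as a third hand for the colleague who will drive the screw: finish while still holding and pushing, do not let go. Never ram the carriage to the end of its travel, and leave everything else on the bench where it is.

Things in the scene. Friction and masses are not known exactly. Their poses are not given: they have to be found in the camera images.
- rail: The rail to use: a plain pine bar 180 mm long (own x), 40 mm wide (y), 45 mm high (z); about 0.16 kg. It starts lying loose on the bench, to the robot's right; both ends are alike and square. Origin: centre of its underside.
- offcut: A pine offcut of the same section as the rail (40 mm wide, 45 mm high) but only 110 mm long (own x). Not to be used; leave it. It may lie in either of the two places, nearer or farther than the rail. Origin: centre of its underside.
- jig: Assembly jig fixed to the bench: plywood baseboard 370 mm long (own x -170 to +200), 220 wide (y), 18 thick: its top, the bed, is at z = 18 mm. Origin at bench level under the channel's centre line. Own +x is the pressing direction, roughly the robot's left, turned up to 0.3 rad either way. A back block, 50 mm high above the bed, stands at x = 170 to 198.
- bed (a point): Point on the bed on the channel's centre line, at x = -70 mm of the jig; the jig's axes. The channel lies between two guide strips along x (from x = -150 to 0 mm of the jig), 48 mm apart (y = -24 to +24); each strip is 22 mm wide and 12 mm high above the bed. A rail centred here stands 20 mm short of the stile at rest.
- stile_face (a point): Centre of the stile's face that the rail's end presses on. The stile is a pine bar across the channel, 170 mm wide (y), 45 high, 26 thick, standing 4 mm over the bed. The jig's axes; at rest this point is at x = +40 mm of the jig, 40.5 mm above the bench, and it moves with the carriage along +x.
- pins (a point): Point on the bed midway between the two upright steel pins, which stand near the jig's own -y edge (the edge away from the robot) at x = 67 and 85 mm, y = -99 mm of the jig; each is 8 mm thick and 24 mm tall.
- carriage (a joint): How far the sprung carriage with the stile is pushed in, in m: 0 at rest, end stop 0.045. The springs push back with 350 N per m, no preload. A thin pointer on the carriage at its own -y end, 30 mm above the bed, passes over the pins: over the first pin at 0.012 (about 4 N), over the second at 0.030 (10.5 N), halfway at 0.021 (7.5 N).
- sanding_block: Bystander: cork sanding block 100 x 60 x 28 mm. Origin: centre of its underside.
- glue: Bystander: standing white glue bottle, 60 mm across, 160 mm tall. Origin: centre of its underside.
- tape_measure: Bystander: black tape measure, 65 x 35 x 60 mm. Origin: centre of its underside.
- screwdriver: Bystander: screwdriver lying to the right of the rails. Origin: under its middle.
Not all that is in view belongs to the job. What is shaped like the rail but black is not meant.

How it is judged (in metres and radians):
On the way:
1. the rail lies flat in the jig's channel, not yet pressed home (carriage under 8 mm) (z of rail in the frame of jig between 0.013 and 0.023 m and y of rail in the frame of jig between -0.007 and 0.007 m and angle between the x axis of rail and the x axis of jig, either way round below 0.07 rad and angle between rail's own z axis and vertical below 0.05 rad and x of rail in the frame of jig between -0.12 and 0 m and value of joint carriage below 0.008 m), for 0.1 s.
At the end, for the whole second after the job is handed in: The rail lies flat on the jig's bed in the channel (within 7 mm of its centre line, 0.07 rad of its direction), and the robot keeps it pressed on the stile: carriage pushed in 10 to 32 mm, 3 to 13 N between rail and stile, all at rest, the robot still touching the rail (z of rail in the frame of jig between 0.013 and 0.023 m and y of rail in the frame of jig between -0.007 and 0.007 m and angle between the x axis of rail and the x axis of jig, either way round below 0.07 rad and angle between rail's own z axis and vertical below 0.05 rad and x of rail in the frame of jig between -0.12 and 0 m and value of joint carriage between 0.01 and 0.032 m and contact force between rail and carriage between 3 and 13 N and velocity of joint carriage between -0.01 and 0.01 m/s and linear speed of rail below 0.01 m/s and contact force between any of the fingers, the arm and rail above 1 N); the arm keeps its last pose, push and grip.
It fails at once if the carriage is rammed to the end of its travel (over 43 mm) (value of joint carriage above 0.043 m).
It fails at once if the offcut or another bystander is shifted by more than 40 mm (distance of any of offcut, sanding_block, glue, tape_measure, screwdriver from where it was at the start of the episode above 0.04 m).
It also fails if it takes over 48 s, if anything falls off the work surface, if the arm or the gripper's body presses on something with over 40 N, if the wrist force passes 120 N, or if a joint passes its speed limit or range.

ROBOT

A 6-joint arm with a two-finger parallel gripper is mounted at the origin on the work surface. World frame = base frame: x ahead of the robot, y to its left, z up, the work surface at z = 0. Lengths are in mm, angles in rad, forces in N, time in s.
With the tool pointing down it reaches from about 300 to 825 mm from the base axis. Payload 5.4 kg.
Tool frame: the origin (TCP) lies midway between the tips of the shut fingers; the grasp point (between the pads) lies 19 mm behind it (bot.grip_point_offset is the distance from the TCP to the grasp point, in mm); z points along the fingers, y is the direction in which the jaws open and shut (so a half turn about z gives the same grasp; the last joint's range is limited). The gripper opens to 92 mm and grips with 3 to 60 N. Pads are 20 mm wide; open, the fingers measure 128 mm over their backs; the gripper's body (75 mm by 189 mm) begins 69 mm behind the grasp point.
Start: joints at [1.038, 0.158, 1.597, -0, 1.386, -0.21], TCP at [182.413, 545.281, 214.601] pointing down, gripper open.
Joint ranges: [-2.91, 2.91], [-0.94, 2.29], [0.18, 2.7], [-1.29, 4.43], [0.17, 2.64], [-3, 3]. Speed limits (rad/s): [2.57, 2.57, 3.14, 3.14, 3.14, 3.14].

INTERFACE

Orientations are given as a rotation vector (axis times angle).
In Python, from plant import bot, optics, nets gives the robot as it stands. The module is installed in compiled form; this text tells all that it offers.
- The arm moves only by the tool step_arm, never from a script. Its argument "commands" is a list of rows, each a list of 3 entries, a list of its own where there are three numbers: the finger opening in m, from 0 to 0.0919, then the shift along the tool's x, y, z in m, then the turn, a rotation vector about the tool's x, y, z in rad. A call has 1 to 8 rows; each row is the pose to reach, as a shift and turn from the pose commanded when the call began, along the tool's axes at that moment; what a row does not reach only later rows make up. A row lasts 1/10 s, in which the tool goes at most 50 mm and 8.59 degrees, less where a joint would pass 70% of its speed; a pose out of reach is approached as far as the arm can. A call with a gripper value outside its range is refused whole. The fingers move at their own pace and stop on an object; the grip force is fixed at half the most. Time passes only in rows, so rows that repeat a pose let the fingers close. It gives the time, the measured TCP pose, the force and the opening at its end, in the units of the state.
- bot.state(): the state, without advancing time (a new reading comes with each control period).
- optics.read_camera(name): name is "scene" or "side" or "wrist"; returns the picture (480x640x3 uint8, blue, green, red); there is no depth.
- optics.camera_params(name): a dict with "fovy" (degrees; the focal length in pixels is half the picture's height over the tangent of half this angle, whatever the lens; pixels are square), "cx", "cy" (the principal point, pixels), "k1" (the pictures are not rectified: a ray, as slopes to the right and down, at radius r is drawn at 1 + k1 r^2 times it, then the intrinsics apply), "R" (3x3) and "t" (3): a world point X has camera coordinates R X + t. Camera axes: x right, y down, z forward; pixel columns grow to the right and rows downward; lengths in mm; the calibration is good to about 2 mm. A picture is of the moment at which its call begins: read the wrist's pose just before it. camera_params takes no time and is no camera call; for the wrist camera it gives the pose at the moment of the call.
- bot.hand_in(): hands the job in, once; it reports no verdict.
Trained networks look in the newest picture that a camera, given by its name, has taken for a name from the list of things; names that differ only in an ending like _2 or _b are one class to them, and where a whole thing is asked for, a point or a joint stands for the part that bears it (a point fixed in the world has none). Each returns a list of dicts, best first, with "confidence" (0 to 1); they miss things now and then, are a little off and sometimes report something else, mostly with a low value. They report only what shows in the picture. A call takes as long as a camera call. They do not tell look-alikes from the thing itself.
- nets.search_frame(camera, target): "centre" ([column, row] in pixels, amid what is visible of it).
- nets.regions_of(camera, target): "pixels" (480x640 bool, what is visible of it) and "centre" ([column, row] in pixels, amid what is visible of it).
- nets.spot_point(camera, target): "centre" ([column, row] in pixels: a listed point, or the origin of a listed thing).
The state is a dict: "clock": time; "joint_pos": joint angles; "dq": joint speeds; "joint_efforts": joint torques, N m; "eef_pos": TCP position; "tcp_rot": TCP orientation; "force": force on the tool from outside, world axes, zero at the start; "torque": the same for the moment, N m; "width": finger opening in mm.
Only numpy, scipy, OpenCV 4.12 (cv2) and the standard library are available. Lean on these libraries where they do the work, as an engineer would, in place of code of your own. Each camera call takes 0.05 s, during which the arm holds its last target. There are 200 camera calls.

## Working session

There is one attempt and no reset: what is moved stays moved. The work goes in short steps, Python scripts to look and compute and a tool call to move; the robot and the scene stay as the last step left them, time stands still between calls to the robot, and variables do not carry over. Pictures are saved under pics/ and viewed, about 8 in all and at most 12, crops included, and the job is handed in when it is done.

Besides the shell and the picture viewer there is one more tool, called by a JSON object that holds its "op" and its "data", one argument or row to a line. step_arm: Moves the arm, as the interface text tells. Its arguments: {"type":"object","properties":{"commands":{"type":"array"}},"required":["commands"]}

```bash
mkdir -p pics; cat > h.py <<'E'
import numpy as np, cv2
from plant import bot, optics, nets
from scipy.spatial.transform import Rotation as Ro
def ray(cam,px,P=None):
    P=P or optics.camera_params(cam)
    f=240/np.tan(np.radians(P["fovy"])/2)
    d=np.array([(px[0]-P["cx"])/f,(px[1]-P["cy"])/f]); s=d.copy()
    for _ in range(30): s=d/(1+P["k1"]*(s@s))
    R=np.array(P["R"]);t=np.array(P["t"])
    return -R.T@t, R.T@np.array([s[0],s[1],1])
def onz(cam,px,z,P=None):
    o,d=ray(cam,px,P); return o+d*(z-o[2])/d[2]
def proj(cam,X,P=None):
    P=P or optics.camera_params(cam)
    f=240/np.tan(np.radians(P["fovy"])/2)
    c=np.array(P["R"])@np.array(X,float)+np.array(P["t"]); s=c[:2]/c[2]; s=s*(1+P["k1"]*(s@s))
    return s*f+[P["cx"],P["cy"]]
E
python3 - <<'E'
from h import *
s=bot.state();print(s)
for c in("scene","side","wrist"):
    im=optics.read_camera(c);cv2.imwrite(f"pics/{c}0.png",im)
    P=optics.camera_params(c);print(c,P)
    for n in("rail","offcut","bed","stile_face","pins","jig","glue","tape_measure","sanding_block","screwdriver"):
        r=nets.spot_point(c,n)
        print(n,[(np.round(q["centre"]).tolist(),round(q["confidence"],2),np.round(onz(c,q["centre"],{"bed":18,"stile_face":40.5,"pins":18}.get(n,0),P)[:2]).tolist()) for q in r[:3]])
print(bot.state()["clock"])
E
```

```text
{'clock': 0.0, 'joint_pos': array([ 1.03789851e+00,  1.59052847e-01,  1.59825461e+00,  3.13692061e-05,
        1.38620562e+00, -2.10099337e-01]), 'dq': array([-0.00051647, -0.000785  ,  0.00169547, -0.00063461,  0.00059333,
        0.00111955]), 'joint_efforts': array([ 6.30360373e-04, -3.85576522e+01, -3.22104657e+01,  7.02869170e-02,
        3.79869703e-02, -1.38249206e-04]), 'eef_pos': array([182.08000567, 544.73486397, 213.60559779]), 'tcp_rot': array([-5.04744230e-01, -3.10004349e+00,  2.79259137e-03]), 'force': array([ 0.50551931, -0.58343518, -0.12614587]), 'torque': array([ 0.07818802, -0.01120278, -0.04139307]), 'width': 91.94030618964757}
scene {'fovy': 42.48098893067838, 'cx': 318.4551821447704, 'cy': 253.14943245265312, 'k1': -0.0431842316845083, 'R': array([[-0.32634622,  0.94516207,  0.01291551],
       [ 0.7667123 ,  0.27267307, -0.58120706],
       [-0.55285658, -0.17977225, -0.81365321]]), 't': array([ 265.63387975, -357.13313121, 1555.65158305])}
rail [([228.0, 264.0], 0.91, [592.0, -276.0]), ([154.0, 326.0], 0.64, [774.0, -352.0]), ([278.0, 170.0], 0.59, [311.0, -2
[... 1209 characters left out ...]
544.0, 203.0])]
glue [([388.0, 221.0], 0.94, [781.0, -92.0])]
tape_measure [([482.0, 336.0], 0.91, [634.0, -448.0])]
sanding_block [([394.0, 241.0], 0.71, [728.0, -154.0])]
screwdriver [([410.0, 420.0], 0.7, [398.0, -459.0])]
wrist {'fovy': 62.72308467049082, 'cx': 321.00105131027715, 'cy': 245.52183230271893, 'k1': -0.04429986123050754, 'R': array([[ 3.17905886e-01,  9.48121908e-01,  8.34052331e-04],
       [ 9.08394562e-01, -3.04837023e-01,  2.86170768e-01],
       [ 2.71579024e-01, -9.02177230e-02, -9.58178269e-01]]), 't': array([-575.69540907,  -31.69021525,  392.5978333 ])}
rail []
offcut []
bed []
stile_face []
pins []
jig []
glue []
tape_measure []
sanding_block []
screwdriver []
1.65
```

View pics/scene0.png

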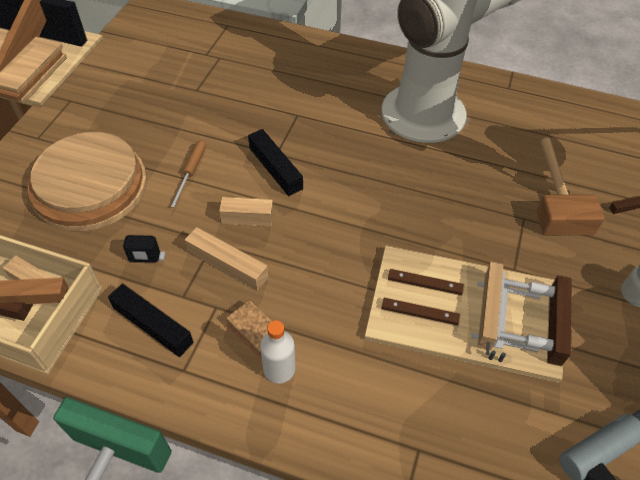

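View pics/side0.png

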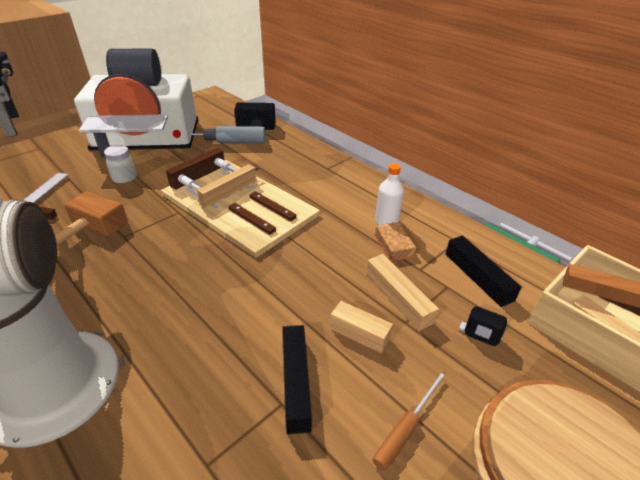

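The rail is the longer bar at scene (228,258) and side (400,292). The offcut is beside it at scene (247,210), and the jig is at (460,310) with its pins near (497,356). Next I'll fit the poses to the silhouettes.

```bash
cat > fit.py <<'E'
from h import *
from scipy.optimize import minimize
def box(x0,x1,y0,y1,z0,z1): return np.array([[x,y,z] for x in(x0,x1) for y in(y0,y1) for z in(z0,z1)],float)
RAIL=[box(-90,90,-20,20,0,45)]; OFF=[box(-55,55,-20,20,0,45)]
JIG=[box(-170,200,-110,110,0,18),box(170,198,-85,85,18,68)]
def sil(boxes,p,z,cam,P):
    m=np.zeros((480,640),np.uint8); c,s=np.cos(p[2]),np.sin(p[2])
    for b in boxes:
        w=b@np.array([[c,s,0],[-s,c,0],[0,0,1]])+[p[0],p[1],z]
        q=np.array([proj(cam,v,P) for v in w])
        cv2.fillConvexPoly(m,cv2.convexHull(np.round(q*16).astype(np.int32)),1,shift=4)
    return m>0
def fit(boxes,p0,masks,z=0):
    Ps={c:optics.camera_params(c) for c in masks}
    def cost(p):
        r=0
        for c,M in masks.items():
            m=sil(boxes,p,z,c,Ps[c]); r+=1-(m&M).sum()/max(1,(m|M).sum())
        return r
    best=min((minimize(cost,[p0[0],p0[1],p0[2]],method="Nelder-Mead",options=dict(initial_simplex=np.array([p0]*4)+np.array([[0,0,0],[s,0,.0],[0,s,0],[0,0,a]]),xatol=.05,fatol=1e-5)) for s in(8,-8) for a in(.15,-.15)),key=lambda r:r.fun)
    return best.x,best.fun
E
cat > a.py <<'E'
from fit import *
res={}
for n,b,p0s in(("rail",RAIL,[(593,-273,a) for a in(0,.8,1.57,2.3)]),("offcut",OFF,[(459,-291,a) for a in(0,.8,1.57,2.3)]),("jig",JIG,[(541,195,1.57)])):
    masks={}
    for c in("scene","side"):
        optics.read_camera(c)
        r=nets.regions_of(c,n); P=optics.camera_params(c)
        tgt=proj(c,[p0s[0][0],p0s[0][1],20],P)
        r=[q for q in r if np.hypot(*(np.array(q["centre"])-tgt))<30]
        if r: masks[c]=np.array(r[0]["pixels"]); print(n,c,masks[c].sum(),r[0]["confidence"])
    for sub in (masks,)+tuple({c:m} for c,m in masks.items()):
        x,f=min((fit(b,p,sub) for p in p0s),key=lambda r:r[1]); print(n,list(sub),np.round(x,3),round(f,3))
E
python3 a.py
```

```text
rail scene 2287 0.75
rail side 2394 0.71
rail ['scene', 'side'] [ 595.367 -275.085    1.326] 0.129
rail ['scene'] [ 595.418 -274.464    1.337] 0.068
rail ['side'] [ 595.662 -275.234    1.328] 0.049
offcut scene 1410 0.67
offcut side 1855 0.59
offcut ['scene', 'side'] [ 466.856 -283.232    1.9  ] 0.148
offcut ['scene'] [ 467.43  -284.92    -1.239] 0.068
offcut ['side'] [ 466.414 -283.       1.828] 0.071
jig scene 19571 0.59
jig side 8767 0.87
jig ['scene', 'side'] [542.719 198.983   1.665] 0.085
jig ['scene'] [540.567 199.328   1.66 ] 0.032
jig ['side'] [544.875 202.787   1.66 ] 0.044
```

```bash
cat >> h.py <<'E'
def plan(x,y,z,jaw):
    """shift (mm->m) and turn in current tool axes to TCP (x,y,z), pointing down, tool y at heading jaw"""
    s=bot.state(); R=Ro.from_rotvec(s["tcp_rot"])
    ty=np.array([np.cos(jaw),np.sin(jaw),0]); tz=np.array([0,0,-1.]); tx=np.cross(ty,tz)
    T=Ro.from_matrix(np.c_[tx,ty,tz])
    print("clock",round(s["clock"],2),"tcp",np.round(s["eef_pos"],1),"F",np.round(s["force"],1),"w",round(s["width"],1),"jaw",np.round(np.arctan2(*R.as_matrix()[[1,0],1]),4))
    print("shift",np.round(R.inv().apply(np.array([x,y,z])-s["eef_pos"])/1000,4).tolist(),"turn",np.round((R.inv()*T).as_rotvec(),4).tolist())
E
python3 -c "
from h import *
plan(595,-275,170,1.328-np.pi/2)"
```

```text
clock 2.25 tcp [182.4 545.3 214.6] F [ 0.5  0.6 -0.3] w 91.7 jaw 1.248
shift [-0.6515, -0.647, 0.0446] turn [0.0, -0.0, 1.4908]
```

{"op": "step_arm", "data": {
  "commands": [
    [0.07,[-0.652,-0.647,0.045],[0,0,1.49]],
    [0.07,[-0.652,-0.647,0.045],[0,0,1.49]],
    [0.07,[-0.652,-0.647,0.045],[0,0,1.49]],
    [0.07,[-0.652,-0.647,0.045],[0,0,1.49]],
    [0.07,[-0.652,-0.647,0.045],[0,0,1.49]],
    [0.07,[-0.652,-0.647,0.045],[0,0,1.49]],
    [0.07,[-0.652,-0.647,0.045],[0,0,1.49]],
    [0.07,[-0.652,-0.647,0.045],[0,0,1.49]]
  ]
}}

```text
clock: 3.05
eef_pos: [362.7, 186.7, 195.3]
tcp_rot: [2.174, 2.267, 0.002]
force: [0.5, 0.6, -0.1]
width: 70.0
```

```bash
python3 -c "
from h import *
plan(595,-275,170,1.328-np.pi/2)"
```

```text
clock 3.05 tcp [362.7 186.7 195.3] F [ 0.5  0.6 -0.1] w 70.0 jaw 0.0421
shift [-0.471, 0.2126, 0.0255] turn [0.0013, -0.0005, 0.2849]
```

{"op": "step_arm", "data": {
  "commands": [
    [0.07,[-0.471,0.213,0.026],[0,0,0.285]],
    [0.07,[-0.471,0.213,0.026],[0,0,0.285]],
    [0.07,[-0.471,0.213,0.026],[0,0,0.285]],
    [0.07,[-0.471,0.213,0.026],[0,0,0.285]],
    [0.07,[-0.471,0.213,0.026],[0,0,0.285]],
    [0.07,[-0.471,0.213,0.026],[0,0,0.285]],
    [0.07,[-0.471,0.213,0.026],[0,0,0.285]],
    [0.07,[-0.471,0.213,0.026],[0,0,0.285]]
  ]
}}

```text
clock: 3.85
eef_pos: [544.7, -169.4, 174.9]
tcp_rot: [2.469, 1.942, 0.0]
force: [0.3, 0.6, 0.7]
width: 70.1
```

```bash
python3 -c "
from h import *
plan(595,-275,170,1.328-np.pi/2)"
```

```text
clock 3.85 tcp [ 544.7 -169.4  174.9] F [0.3 0.6 0.7] w 70.1 jaw -0.2375
shift [-0.0908, 0.0738, 0.0049] turn [0.0004, -0.0001, 0.0053]
```

{"op": "step_arm", "data": {
  "commands": [
    [0.07,[-0.091,0.074,0.005],[0,0,0.005]],
    [0.07,[-0.091,0.074,0.005],[0,0,0.005]],
    [0.07,[-0.091,0.074,0.005],[0,0,0.005]],
    [0.07,[-0.091,0.074,0.005],[0,0,0.005]]
  ]
}}

```text
clock: 4.25
eef_pos: [594.7, -275.6, 169.2]
tcp_rot: [-2.476, -1.934, 0.001]
force: [-0.1, 0.0, 1.6]
width: 70.0
```

```bash
cat > b.py <<'E'
from fit import *
P=optics.camera_params("wrist")
im=optics.read_camera("wrist"); r=nets.regions_of("wrist","rail")
print([(q["centre"],q["confidence"],q["pixels"].sum()) for q in r])
for q in r[:1]: print(fit(RAIL,(595,-275,1.328),{"wrist":np.array(q["pixels"])}))
m=sil(RAIL,(595.4,-275,1.328),0,"wrist",P).astype(np.uint8)
cv2.drawContours(im,cv2.findContours(m,0,2)[0],-1,(0,0,255),1); cv2.imwrite("pics/w1.png",im)
plan(595,-275,26,1.328-np.pi/2)
E
python3 b.py
```

```text
[([543.6, 259.3], 0.9, np.int64(14658)), ([27.0, 282.5], 0.85, np.int64(8516)), ([319.7, 221.1], 0.55, np.int64(11353))]
(array([ 595.   , -275.   ,    1.328]), np.float64(1.0))
clock 4.35 tcp [ 594.3 -272.5  169.6] F [ 0.5  0.  -0.1] w 70.1 jaw -0.2421
shift [-0.0023, 0.0014, 0.1436] turn [-0.0008, -0.0007, 0.0007]
```

View pics/w1.png

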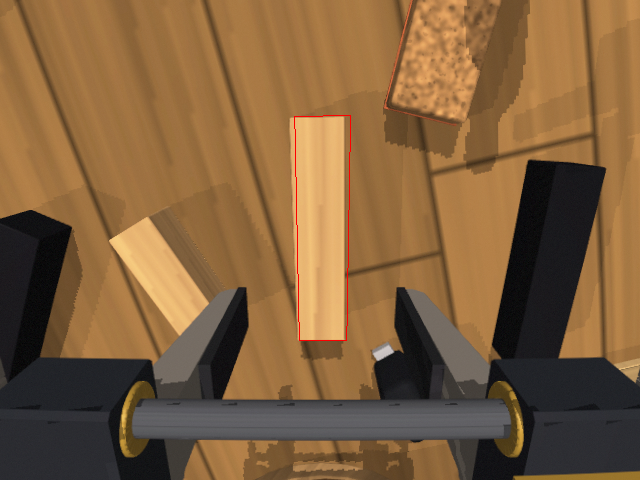

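The rail is amid the wrist view, from (292,116) to (347,340), and the overlay is within about 4 px. I'll refit from this view, using the wrist mask at (320,221).

```bash
cat > b.py <<'E'
from fit import *
im=optics.read_camera("wrist"); r=nets.regions_of("wrist","rail")
q=min(r,key=lambda q:abs(q["centre"][0]-320))
p,f=fit(RAIL,(595,-275,1.328),{"wrist":np.array(q["pixels"])});print(q["centre"],p,f)
plan(p[0],p[1],26,p[2]-np.pi/2)
E
python3 b.py
```

```text
[319.7, 228.1] [ 592.91509873 -274.92288873    1.34727815] 0.03171577123050262
clock 4.45 tcp [ 594.3 -271.7  170.1] F [ 0.3  0.1 -0.1] w 69.9 jaw -0.2408
shift [-0.0035, -0.0005, 0.1441] turn [-0.0004, -0.0004, -0.0173]
```

{"op": "step_arm", "data": {
  "commands": [
    [0.07,[-0.0035,-0.0005,0.05],[0,0,-0.018]],
    [0.07,[-0.0035,-0.0005,0.1],[0,0,-0.018]],
    [0.07,[-0.0035,-0.0005,0.135],[0,0,-0.018]],
    [0.07,[-0.0035,-0.0005,0.152],[0,0,-0.018]],
    [0.07,[-0.0035,-0.0005,0.152],[0,0,-0.018]],
    [0.07,[-0.0035,-0.0005,0.152],[0,0,-0.018]]
  ]
}}

```text
clock: 5.05
eef_pos: [594.5, -276.7, 20.0]
tcp_rot: [2.453, 1.958, 0.001]
force: [0.5, 0.3, 0.3]
width: 69.9
```

{"op": "step_arm", "data": {
  "commands": [
    [0.03,[0,0,0],[0,0,0]],
    [0.03,[0,0,0],[0,0,0]],
    [0.03,[0,0,0],[0,0,0]],
    [0.03,[0,0,0],[0,0,0]],
    [0.03,[0,0,0],[0,0,0]],
    [0.03,[0,0,0],[0,0,0]],
    [0.03,[0,0,0],[0,0,0]]
  ]
}}

```text
clock: 5.75
eef_pos: [593.4, -276.6, 18.7]
tcp_rot: [2.455, 1.959, -0.0]
force: [-1.9, 0.7, 5.6]
width: 40.1
```

```bash
python3 -c "
from h import *
plan(593,-275,150,1.347-np.pi/2)"
```

```text
clock 5.75 tcp [ 593.4 -276.6   18.7] F [-1.9  0.7  5.6] w 40.1 jaw -0.2239
shift [0.0015, -0.0007, -0.1313] turn [0.0003, 0.0004, -0.0001]
```

{"op": "step_arm", "data": {
  "commands": [
    [0.03,[0,0,-0.03],[0,0,0]],
    [0.03,[0,0,-0.07],[0,0,0]],
    [0.03,[0,0,-0.115],[0,0,0]],
    [0.03,[0,0,-0.115],[0,0,0]]
  ]
}}

```text
clock: 6.15
eef_pos: [597.1, -278.9, 140.5]
tcp_rot: [2.446, 1.951, 0.006]
force: [1.9, -1.4, -1.4]
width: 39.8
```

```bash
python3 -c "
from h import *
plan(548.5,110,130,1.662-np.pi/2)"
```

```text
clock 6.15 tcp [ 597.1 -278.9  140.5] F [ 1.9 -1.4 -1.4] w 39.8 jaw -0.2239
shift [0.3684, -0.1339, 0.0071] turn [0.0114, 0.0067, -0.3152]
```

{"op": "step_arm", "data": {
  "commands": [
    [0.03,[0.366,-0.131,0],[0,0,-0.315]],
    [0.03,[0.366,-0.131,0],[0,0,-0.315]],
    [0.03,[0.366,-0.131,0],[0,0,-0.315]],
    [0.03,[0.366,-0.131,0],[0,0,-0.315]],
    [0.03,[0.366,-0.131,0],[0,0,-0.315]],
    [0.03,[0.366,-0.131,0],[0,0,-0.315]],
    [0.03,[0.366,-0.131,0],[0,0,-0.315]],
    [0.03,[0.366,-0.131,0],[0,0,-0.315]]
  ]
}}

```text
clock: 6.95
eef_pos: [545.0, 112.4, 131.2]
tcp_rot: [-2.115, -2.32, 0.002]
force: [0.7, -0.1, -2.9]
width: 40.1
```

{"op": "step_arm", "data": {
  "commands": [
    [0.03,[0,0,0],[0,0,0]],
    [0.03,[0,0,0],[0,0,0]],
    [0.03,[0,0,0],[0,0,0]]
  ]
}}

```text
clock: 7.25
eef_pos: [546.6, 108.5, 132.1]
tcp_rot: [-2.119, -2.319, 0.002]
force: [-0.3, -0.3, -1.8]
width: 39.6
```

```bash
cat > c.py <<'E'
from fit import *
plan(548.5,130,130,1.662-np.pi/2)
P=optics.camera_params("wrist")
im=optics.read_camera("wrist")
for n in("bed","stile_face","pins","jig","rail"):
    print(n,[(np.round(q["centre"]).tolist(),round(q["confidence"],2),np.round(onz("wrist",q["centre"],{"bed":18,"stile_face":40.5,"pins":18}.get(n,0),P)[:2]).tolist()) for q in nets.spot_point("wrist",n)[:2]])
p=(542,200,1.662)
S=[box(-150,0,24,46,18,30),box(-150,0,-46,-24,18,30),box(40,66,-85,85,22,67),box(63,71,-103,-95,18,42),box(81,89,-103,-95,18,42),JIG[0],JIG[1]]
for b in S:
    cv2.drawContours(im,cv2.findContours(sil([b],p,0,"wrist",P).astype(np.uint8),0,2)[0],-1,(0,0,255),1)
cv2.imwrite("pics/w2.png",im)
E
python3 c.py
```

```text
clock 7.25 tcp [546.6 108.5 132.1] F [-0.3 -0.3 -1.8] w 39.6 jaw 0.09
shift [0.0212, 0.0038, 0.0021] turn [-0.0011, 0.0003, -0.0012]
bed []
stile_face [([326.0, 42.0], 0.74, [537.0, 241.0])]
pins []
jig [([324.0, 112.0], 0.59, [540.0, 202.0])]
rail [([321.0, 288.0], 0.88, [550.0, 63.0])]
```

View pics/w2.png

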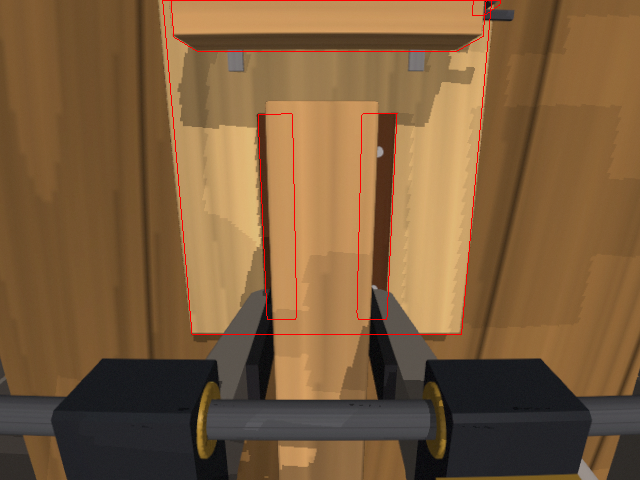

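The overlay of jig pose (542, 200, 1.662) matches the strips and board edges in the wrist view: strips at columns 258 to 397, board front at row 334. The rail sits about 4 mm to the left of the channel. I'll shift it and lower it to just above the bed.

{"op": "step_arm", "data": {
  "commands": [
    [0.03,[0.0165,0.004,0.02],[0,0,0]],
    [0.03,[0.0165,0.004,0.04],[0,0,0]],
    [0.03,[0.0165,0.004,0.06],[0,0,0]],
    [0.03,[0.0165,0.004,0.075],[0,0,0]],
    [0.03,[0.0165,0.004,0.075],[0,0,0]],
    [0.03,[0.0165,0.004,0.075],[0,0,0]]
  ]
}}

```text
clock: 8.15
eef_pos: [549.6, 126.2, 58.3]
tcp_rot: [2.118, 2.32, 0.0]
force: [-0.5, 0.2, -2.1]
width: 39.8
```

```bash
cat > d.py <<'E'
from fit import *
p=(542,200,1.662)
S=[box(-150,0,24,46,18,30),box(-150,0,-46,-24,18,30),box(40,66,-85,85,22,67)]
def jig(X):
    d=np.array(X[:2])-p[:2]; c,s=np.cos(p[2]),np.sin(p[2]); return c*d[0]+s*d[1],-s*d[0]+c*d[1]
if __name__=="__main__":
    import sys
    plan(548.8,125.3,36.7,1.662-np.pi/2)
    s=bot.state(); print("tcp in jig",jig(s["eef_pos"]))
    P=optics.camera_params("wrist"); im=optics.read_camera("wrist")
    for b in S: cv2.drawContours(im,cv2.findContours(sil([b],p,0,"wrist",P).astype(np.uint8),0,2)[0],-1,(0,0,255),1)
    im2=optics.read_camera("scene")
    im2=cv2.resize(im2[220:400,340:600],None,fx=2.6,fy=2.6)
    cv2.imwrite(sys.argv[1],np.vstack([im[:300,100:580][:,:],cv2.resize(im2,(480,300))]))
E
python3 d.py pics/w3.png
```

```text
clock 8.15 tcp [549.6 126.2  58.3] F [-0.5  0.2 -2.1] w 39.8 jaw 0.0907
shift [-0.0008, -0.0009, 0.0216] turn [0.0003, 0.0, -0.0005]
tcp in jig (np.float64(-74.19410572060322), np.float64(-0.82321104400783))
```

View pics/w3.png

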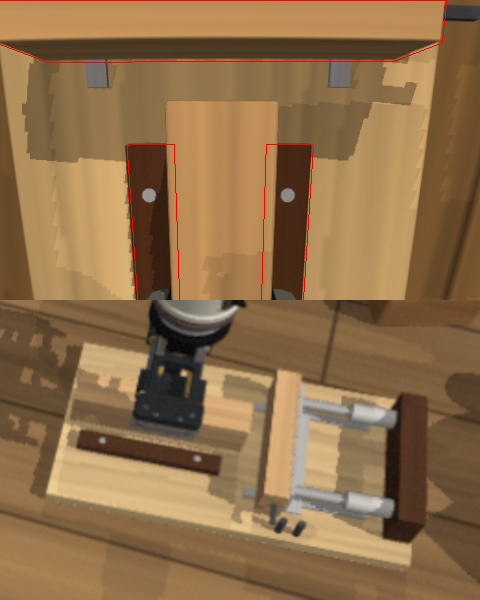

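The rail (columns 167–276 in the crop) is centred between the strips (127–313) and short of the stile. Lowering it now.

{"op": "step_arm", "data": {
  "commands": [
    [0.03,[0,0,0.01],[0,0,0]],
    [0.03,[0,0,0.017],[0,0,0]],
    [0.03,[0,0,0.02],[0,0,0]],
    [0.03,[0,0,0.0215],[0,0,0]],
    [0.03,[0,0,0.0215],[0,0,0]],
    [0.03,[0,0,0.0215],[0,0,0]]
  ]
}}

```text
clock: 8.85
eef_pos: [548.9, 126.4, 36.7]
tcp_rot: [-2.117, -2.32, 0.001]
force: [-3.9, -0.6, 4.4]
width: 39.6
```

```bash
python3 -c "
from d import *
import time
s=bot.state(); print(s['clock'],s['eef_pos'],s['force'],s['torque'],jig(s['eef_pos']))"
```

```text
8.85 [548.93958298 126.4399678   36.69600854] [-3.86508695 -0.57554691  4.37592027] [-0.18391131  0.74919933 -0.00826476] (np.float64(-73.88634236948695), np.float64(-0.2110928215258836))
```

{"op": "step_arm", "data": {
  "commands": [
    [0.055,[0,0,0],[0,0,0]],
    [0.055,[0,0,0],[0,0,0]],
    [0.055,[0,0,0],[0,0,0]],
    [0.055,[0,0,0],[0,0,0]],
    [0.055,[0,0,0],[0,0,0]]
  ]
}}

```text
clock: 9.35
eef_pos: [549.4, 126.4, 36.4]
tcp_rot: [2.118, 2.32, 0.0]
force: [0.0, -0.3, -0.5]
width: 54.9
```

```bash
python3 - <<'E'
from d import *
s=bot.state(); print(s['clock'],s['eef_pos'],s['force'],s['torque'])
m={}
for c in("scene","wrist"):
    optics.read_camera(c); r=nets.regions_of(c,"rail"); P=optics.camera_params(c)
    t=proj(c,[548,130,50],P); r=[q for q in r if np.hypot(*(q["centre"]-t))<80]
    print(c,[(q["centre"],q["confidence"]) for q in r],t)
optics.read_camera("wrist"); print([(q["centre"],onz("wrist",q["centre"],18)) for q in nets.spot_point("wrist","rail")])
im=optics.read_camera("wrist"); P=optics.camera_params("wrist")
b=box(-90,90,-20,20,18,63)
for x in S+[b]:
    pp=p if x is not b else (542-73*np.cos(1.662),200-73*np.sin(1.662),1.662)
    cv2.drawContours(im,cv2.findContours(sil([x],pp,0,"wrist",P).astype(np.uint8),0,2)[0],-1,(0,0,255),1)
cv2.imwrite("pics/w4.png",im)
E
```

```text
9.35 [549.41384811 126.39702242  36.43679828] [ 0.03508899 -0.25036349 -0.53071501] [-0.01668158  0.04478207  0.0446093 ]
scene [([406.4, 290.8], 0.82)] [427.54320494 289.15318212]
wrist [([321.8, 255.4], 0.97)] [319.45826897 313.09081619]
[([318.3, 289.2], array([547.46470329, 127.7857457 ,  18.        ]))]
```

View pics/w4.png

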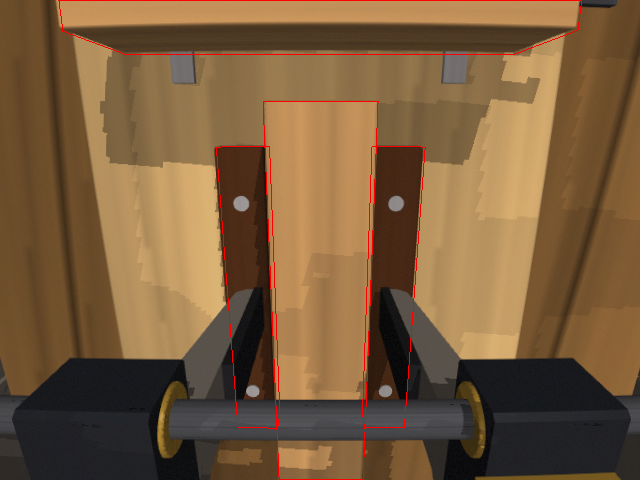

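The rail lies flat at jig x ≈ -73, and the overlay coincides with its front edge at row 101 and its sides. Regripping and advancing short of contact.

{"op": "step_arm", "data": {
  "commands": [
    [0.03,[0,0,0],[0,0,0]],
    [0.03,[0,0,0],[0,0,0]],
    [0.03,[0,0,0],[0,0,0]],
    [0.03,[0,0,0],[0,0,0]],
    [0.03,[0,0,0],[0,0,0]],
    [0.03,[0,0,0],[0,0,0]]
  ]
}}

```text
clock: 10.3
eef_pos: [549.2, 126.4, 36.4]
tcp_rot: [-2.118, -2.32, 0.0]
force: [-0.4, -0.4, 0.1]
width: 39.9
```

{"op": "step_arm", "data": {
  "commands": [
    [0.03,[0.005,0,0],[0,0,0]],
    [0.03,[0.01,0,0],[0,0,0]],
    [0.03,[0.015,0,0],[0,0,0]],
    [0.03,[0.02,0,0],[0,0,0]],
    [0.03,[0.025,0,0],[0,0,0]],
    [0.03,[0.025,0,0],[0,0,0]]
  ]
}}

```text
clock: 10.9
eef_pos: [546.9, 152.2, 36.5]
tcp_rot: [-2.117, -2.32, -0.001]
force: [-1.0, 1.7, 0.2]
width: 40.2
```

{"op": "step_arm", "data": {
  "commands": [
    [0.03,[0.003,0,0],[0,0,0]],
    [0.03,[0.006,0,0],[0,0,0]],
    [0.03,[0.009,0,0],[0,0,0]],
    [0.03,[0.011,0,0],[0,0,0]],
    [0.03,[0.011,0,0],[0,0,0]],
    [0.03,[0.011,0,0],[0,0,0]]
  ]
}}

```text
clock: 11.5
eef_pos: [546.1, 161.9, 36.4]
tcp_rot: [2.118, 2.32, -0.001]
force: [-0.4, -4.5, 0.8]
width: 39.8
```

{"op": "step_arm", "data": {
  "commands": [
    [0.03,[0.003,0,0],[0,0,0]],
    [0.03,[0.006,0,0],[0,0,0]],
    [0.03,[0.008,0,0],[0,0,0]],
    [0.03,[0.008,0,0],[0,0,0]],
    [0.03,[0.008,0,0],[0,0,0]],
    [0.03,[0.008,0,0],[0,0,0]]
  ]
}}

```text
clock: 12.1
eef_pos: [545.4, 169.4, 36.5]
tcp_rot: [2.117, 2.319, -0.002]
force: [0.4, -7.5, 0.1]
width: 39.8
```

```bash
python3 - <<'E'
from d import *
s=bot.state(); print(s['clock'],s['eef_pos'],s['force'],jig(s['eef_pos']))
im=optics.read_camera("scene"); a=cv2.resize(im[220:400,400:600],None,fx=3,fy=3,interpolation=cv2.INTER_CUBIC)
w=optics.read_camera("wrist"); w=cv2.resize(w[:300],None,fx=.3125,fy=.3125)
v=np.zeros((600,600,3),np.uint8); v[:540]=a; v[:w.shape[0],:w.shape[1]]=w
cv2.imwrite("pics/e5.png",v)
for c in ("scene","side"):
    optics.read_camera(c)
    for n in("stile_face","rail"): print(c,n,[(np.round(jig(onz(c,q["centre"],40.5 if n!="rail" else 18)),0),q["confidence"]) for q in nets.spot_point(c,n)[:4]])
print(bot.state()["force"])
E
```

```text
12.1 [545.40536676 169.36650893  36.47062472] [ 0.44735322 -7.50562328  0.12979055] (np.float64(-30.816324550543058), np.float64(-0.6011982540484375))
scene stile_face [(array([60., -0.]), 0.78)]
scene rail [(array([-30.,  -5.]), 0.98), (array([-566., -190.]), 0.96), (array([-454.,  253.]), 0.55)]
side stile_face [(array([ 64., -12.]), 0.62), (array([-338., -162.]), 0.17)]
side rail [(array([-470.,  288.]), 0.96), (array([-31.,  -3.]), 0.9)]
[-0.00960113 -6.14326057  0.46647145]
```

View pics/e5.png

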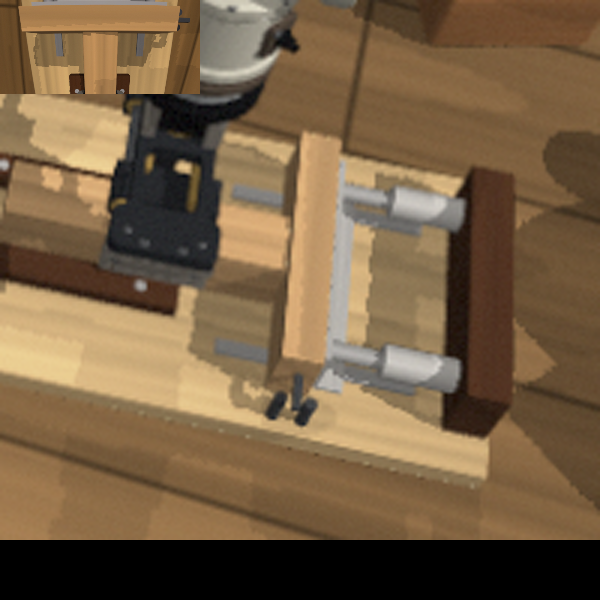

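The pointer, at (297,392) in the crop, stands between the two pins at (277,405) and (306,411). The push is about 7 N. I'll hold briefly to check it is steady, then hand in.

{"op": "step_arm", "data": {
  "commands": [
    [0.03,[0,0,0],[0,0,0]],
    [0.03,[0,0,0],[0,0,0]],
    [0.03,[0,0,0],[0,0,0]],
    [0.03,[0,0,0],[0,0,0]],
    [0.03,[0,0,0],[0,0,0]]
  ]
}}

```text
clock: 13.0
eef_pos: [545.4, 169.3, 36.5]
tcp_rot: [2.117, 2.319, -0.002]
force: [-1.1, -7.4, 0.6]
width: 39.6
```

```bash
python3 -c "
from h import *
s=bot.state(); print(s['clock'],s['eef_pos'],s['force'],s['width'],abs(s['dq']).max()); bot.hand_in()"
```

```text
13.0 [545.39719247 169.34495299  36.46149964] [-1.08310402 -7.43828412  0.59384115] 39.635095312178976 0.0021081409661093376
the job is handed in; nothing more can be done
```

I laid the 180 mm rail flat in the jig's channel, then gripped it again and pushed it against the stile. I handed the job in at 13.0 s, still gripping and pushing; no verdict is reported.

- **Push:** the last reading was about 7.4 N, which means the carriage is in about 21 mm. The tool was at rest. In the last scene picture the pointer stood between the two pins.
- **Rail position:** the tool puts the rail about 0.6 mm off the channel's centre line. The networks put it 3 to 5 mm off, so the two disagree a little, but both are inside the 7 mm limit.
- **Force and lateral checks:** one force reading during the hold was 6.1 N, which looks like sensor noise. The side camera's stile point was 12 mm off sideways, at 0.62 confidence, and I did not rely on it.
- **First lowering:** there was a side force of about 4 N when the rail first touched the bed. I opened the gripper so the rail could settle, and the force was gone after I gripped it again.
- **Everything else on the bench:** I moved nothing else on purpose, but did not measure the bystanders again at the end.

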